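# Line up stacked riser pads with a drift pin, then fit the kingpin

## Robot

A 6-joint arm with a two-finger parallel gripper is mounted at the origin on the work surface. World frame = base frame: x ahead of the robot, y to its left, z up, the work surface at z = 0. Lengths are in mm, angles in rad, forces in N, time in s.
With the tool pointing down it reaches from about 275 to 750 mm from the base axis. Payload 10.2 kg.
Tool frame: the origin (TCP) lies between the finger pads; the fingertips stand 17 mm ahead of it and the grasp point (between the pads) lies 2 mm behind it (tips_ahead is the distance from the TCP to the fingertips, in mm); z points along the fingers, y is the line along which they close (so a half turn about z gives the same grasp; the last joint's range is limited). The gripper opens to 85 mm and grips with 20 to 120 N. Pads are 22 mm wide; open, the fingers measure 114 mm over their backs; the gripper's body (76 mm by 85 mm) begins 54 mm behind the grasp point. The pads swing forward as they close: fully open they stand 13 mm farther back than shut.
Start: joints at [1.089, 0.313, 1.498, -0, 1.331, -0.223], TCP at [134.371, 507.519, 248.294] pointing down, gripper open.
Joint ranges: [-2.94, 2.94], [-0.97, 2.17], [0.19, 2.56], [-1.23, 4.37], [0.02, 3.11], [-2.88, 2.88]. Speed limits (rad/s): [2.39, 2.39, 3.01, 3.14, 3.14, 3.14].

## Interface

Orientations are given as a unit quaternion [w, x, y, z].
In Python, from rig import sense, capture, finish_job, boxes_of, tips_ahead gives the robot as it stands.
- The arm moves only by the tool drive_tool, never from a script. Its argument "commands" is text: rows parted by semicolons, each of 7 numbers parted by spaces: the shift along the world's x, y, z in units of 0.1 m (1.0 is 0.1 m), then the turn, a rotation vector about the world's x, y, z in units of pi/4 rad (1.0 is pi/4 rad), then the opening in per cent of the stroke, from 0 (shut) to 100 (fully open). A call has 1 to 20 rows; each row shifts and turns the commanded pose from where the row before left it; what a row does not reach is not made up. A row lasts 1/12 s, in which the tool goes at most 41.7 mm and 7.16 degrees, less where a joint would pass 70% of its speed; a pose out of reach is approached as far as the arm can. A call with a number of a shift or a turn outside -1 to 1 is refused whole. A call with a gripper value outside its range is refused whole. The fingers move at their own pace and stop on an object; "force" is the grip in N (left out, the last holds). Time passes only in rows, so rows that do not move let the fingers close. It gives the time, the measured TCP pose, the force, the opening and the grip force at its end, in the units of the state.
- sense(): the state, without advancing time (a new reading comes with each control period).
- capture(name): name is "scene" or "top" or "wrist"; returns a dict with "pixels" (400x640x3 uint8, blue, green, red), "fov_y" (degrees; the focal length in pixels is half the picture's height over the tangent of half this angle, whatever the lens; pixels are square), "cx", "cy" (the principal point, pixels), "position" and "attitude" of the camera in the world; the wrist camera has in their place "tool_from_camera" (4x4, takes a point from camera to tool coordinates, whose origin is the TCP and whose axes are the flange's). Camera axes: x right, y down, z forward; pixel columns grow to the right and rows downward; lengths in mm; the calibration is good to about 2 mm. A picture is of the moment at which its call begins: read the wrist's pose just before it. There is no depth.
- finish_job(): hands the job in; it is judged then, once.
Trained networks look in a picture, given as the dict that the camera call returned (one of the last four; its "shot" number tells which), for a name from the list of things; names that differ only in an ending like _2 or _b are one class to them, and where a whole thing is asked for, a point or a joint stands for the part that bears it (a point fixed in the world has none). Each returns a list of dicts, best first, with "confidence" (0 to 1); they miss things now and then, are a little off and sometimes report something else, mostly with a low value. They report only what shows in the picture. A call takes as long as a camera call.
- boxes_of(picture, name): "position" ([column, row] in pixels, amid what is visible of it).
The state is a dict: "time_s": time; "joints": joint angles; "dq": joint speeds; "tau": joint torques, N m; "eef_pos": TCP position; "ee_rot": TCP orientation; "force": force on the tool from outside, world axes, zero at the start; "wrist_torque": the same for the moment, N m; "grip_width": opening from 0.0 (shut) to 1.0 (fully open); "grip_force": force on a finger pad.
Only numpy, scipy, OpenCV 4.12 (cv2) and the standard library are available. Lean on these libraries where they do the work, as an engineer would, in place of code of your own. Each camera call takes 0.05 s, during which the arm holds its last target. There are 200 camera calls.

## Task

Two aluminium riser pads lie stacked in the black cradle with their holes out of line. Put the red-headed drift pin into the upper pad's hole beside the orange dot and, feeling gently for the hidden hole below, draw the upper pad into line and push the drift fully home; then, with the drift left in, fit the steel kingpin fully home in the other hole. Do not press or push on the stack with more than about 1.5 kg, and leave the spice jar, the screwdriver and the loose bearing alone.

Things in the scene. Friction and masses are not known exactly. Their poses are not given: they have to be found in the camera images.
- cradle: Fixed black channel on the bamboo board, 180 long (its x) x 69.5 wide (its y) x 43 high, open at the top. Origin: centre of the underside, z up. Side walls 8 thick, 53.5 apart. In it sits the LOWER riser pad, aluminium, 110 x 50 x 8, its top 38 above the cradle's underside, on a springy bed: pressed down it takes 3 N to start, then 1.5 N per mm, hard stop 4 down.
- lower_top (a point): Fixed point of the cradle (its axes), on its centre line, level with the LOWER pad's top. The lower pad has two through-holes, 12 diameter, 60 apart along x on the centre line, 27 free depth below. The pad's place along x is not measured: its pin hole lies hidden anywhere within 16 either way along x of this point, its bolt hole 60 farther to +x. Sideways it is firm (100 N).
- riser: UPPER riser pad, loose aluminium plate 110 x 52 x 8 (x, y, z), 100 to 200 g, flat on the lower pad between the walls (0.75 play each side), its top 46 above the cradle's underside. Origin: centre of its underside; axes as the cradle. Two through-holes, 12 diameter, at x = -30 and +30. It starts with its holes 7 to 43 too far towards the cradle's +x, so it must be drawn to -x.
- pin_hole (a point): Centre of the mouth (top face) of the upper pad's hole beside the orange dot, for the drift; axes as the upper pad.
- bolt_hole (a point): Centre of the mouth (top face) of the upper pad's other hole, for the kingpin; axes as the upper pad.
- drift: Drift pin, loose, about 70 g: square red head 18 x 18 x 26 high, faces along its x and y; origin at the centre of the head's underside, z up out of the head. Below it a round steel shank: 10.5 diameter for 26, then a taper of 12 down to a 7 diameter tip, 38 below the origin. Stands in a socket of the blue holder, head on the holder's top. Home: head's underside on the upper pad's top.
- kingpin: Steel kingpin bolt, loose, about 60 g, not threaded into anything: dark square head 18 x 18 x 18 high, faces along its x and y; origin at the centre of the head's underside, z up. Round shank 10 diameter, 34 long, the last 6 tapering to 6 diameter. Stands upright in the other socket of the blue holder. Home: head's underside on the upper pad's top.
- holder: Fixed blue silicone bearing holder, block 110 (its x) x 50 (its y) x 48 high on the bamboo board; origin: centre of the underside. Two sockets of 13 diameter, 44 deep, at x = -30 and +30; which holds the drift and which the kingpin varies. The dark ring between them is only an empty bearing seat.
- jar: Glass spice jar with black twist cap, 44 diameter, 95 high, upright on the table beside the board; origin: centre of the underside. Bystander.
- screwdriver: Grey screwdriver, 190 long, lying on the table beside the board along its x. Bystander.
- bearing: Loose steel bearing, 22 outer diameter, 7 high, lying on the board beyond the cradle; origin: centre of the underside. Bystander.

How it is judged:
By the outcome, as a careful person would: the job done as asked, in the order asked, and still so for the second after the job is handed in, with the robot touching nothing.
It also fails if it takes over 72 s, if anything falls off the work surface, if the arm or the gripper's body presses on something with over 40 N, if the wrist force passes 120 N, or if a joint passes its speed limit or range.

## Working session

There is one attempt and no reset: what is moved stays moved. The work goes in short steps, Python scripts to look and compute and a tool call to move; the robot and the scene stay as the last step left them, time stands still between calls to the robot, and variables do not carry over. Pictures are saved under pics/ and viewed, at most 10 in all, crops included, and the job is handed in when it is done.

Besides the shell and the picture viewer there is one more tool, called after "Emit:" by a JSON object that holds its "op" and its "data", one argument or row to a line. drive_tool: Moves the arm, as the interface text tells. Shifts and turns lie within -1 to 1; 1 stands for 0.1 m of shift or pi/4 rad of turn. Its arguments: {"type":"object","properties":{"commands":{"type":"string"},"force":{"type":"number"}},"required":["commands"]}

```bash
mkdir -p pics; ls; cat > h.py <<'E'
import numpy as np, cv2
from scipy.spatial.transform import Rotation as R
from rig import sense, capture, finish_job, boxes_of, tips_ahead
def q2R(q): return R.from_quat([q[1],q[2],q[3],q[0]]).as_matrix()
def pose(c,s):
    if 'tool_from_camera' in c:
        T=np.array(c['tool_from_camera']); Rt=q2R(s['ee_rot'])
        return Rt@T[:3,:3], Rt@T[:3,3]+np.array(s['eef_pos'])
    a=np.array(c['attitude'])
    return (q2R(a) if a.size==4 else a.reshape(3,3)), np.array(c['position'])
def f(c): return 200/np.tan(np.radians(c['fov_y'])/2)
def px2z(c,s,px,z):
    M,p=pose(c,s); d=M@np.array([(px[0]-c['cx'])/f(c),(px[1]-c['cy'])/f(c),1.])
    return p+d*(z-p[2])/d[2]
def proj(c,s,P):
    M,p=pose(c,s); v=M.T@(np.array(P)-p); return np.array([c['cx'],c['cy']])+f(c)*v[:2]/v[2]
E
python3 - <<'E'
from h import *
s=sense(); print(s['eef_pos'],s['ee_rot'],s['force'],s['grip_width'])
ims=[]
for n in ['top','scene','wrist']:
    c=capture(n); cv2.imwrite(f'pics/{n}0.png',c['pixels'])
    print(n,{k:v for k,v in c.items() if k not in('pixels',)})
    for o in ['cradle','riser','pin_hole','bolt_hole','drift','kingpin','holder','jar','screwdriver','bearing']:
        print(o,[(np.round(b['position']),round(b['confidence'],2)) for b in boxes_of(c,o)[:2]])
E
```

```text
pics
[134.24603136 507.29404967 247.71025753] [-2.22425408e-04  1.29034045e-01  9.91639941e-01 -6.27675222e-04] [-0.09484016  0.06855397  0.83153573] 1.0051364171522716
top {'fov_y': 45.1890673740055, 'cx': 317.8767451766043, 'cy': 198.08195285666596, 'position': array([ 422.94183491,  -28.23934758, 1073.91741797]), 'attitude': array([ 0.06809459, -0.69575922,  0.71324267, -0.05066685]), 'shot': 1}
cradle []
riser [(array([373., 220.]), 0.91)]
pin_hole [(array([373., 220.]), 0.69)]
bolt_hole [(array([373., 221.]), 0.61), (array([335., 143.]), 0.23)]
drift [(array([249., 235.]), 0.43)]
kingpin []
holder [(array([254., 224.]), 0.93)]
jar [(array([159., 213.]), 0.9)]
screwdriver [(array([464., 244.]), 0.61), (array([371., 220.]), 0.34)]
bearing [(array([335., 143.]), 0.4)]
scene {'fov_y': 49.598269618054054, 'cx': 317.88253709668135, 'cy': 200.63137757609456, 'position': array([1156.53769547,  242.51770719,  728.24781357]), 'attitude': array([-0.1983832 ,  0.47965159,  0.79558424, -0.31244868]), 'shot': 2}
cradle [(array([311., 185.]), 0.59)]
riser [(array([294., 173.]), 0.65)]
pin_hole
[... 163 characters left out ...]
]), 0.36)]
holder [(array([403., 229.]), 0.58)]
jar [(array([498., 267.]), 0.72)]
screwdriver [(array([240., 153.]), 0.55)]
bearing []
wrist {'fov_y': 68.25918363849804, 'cx': 317.6310671341643, 'cy': 201.39963802543912, 'tool_from_camera': array([[ 4.04772307e-05, -9.45725617e-01, -3.24966236e-01,
         8.40845615e+01],
       [ 9.99999988e-01,  8.66101220e-05, -1.27496879e-04,
         1.00077071e+00],
       [ 1.48722430e-04, -3.24966227e-01,  9.45725610e-01,
        -1.25379085e+02],
       [ 0.00000000e+00,  0.00000000e+00,  0.00000000e+00,
         1.00000000e+00]]), 'shot': 3}
cradle []
riser []
pin_hole []
bolt_hole []
drift []
kingpin []
holder []
jar []
screwdriver []
bearing []
```

```bash
python3 - <<'E'
from h import *
i=cv2.imread('pics/top0.png')[110:310,130:510]
cv2.imwrite('pics/v1.png',cv2.resize(i,None,fx=2.1,fy=2.1,interpolation=cv2.INTER_CUBIC))
E
```

```text
(no output)
```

View pics/v1.png

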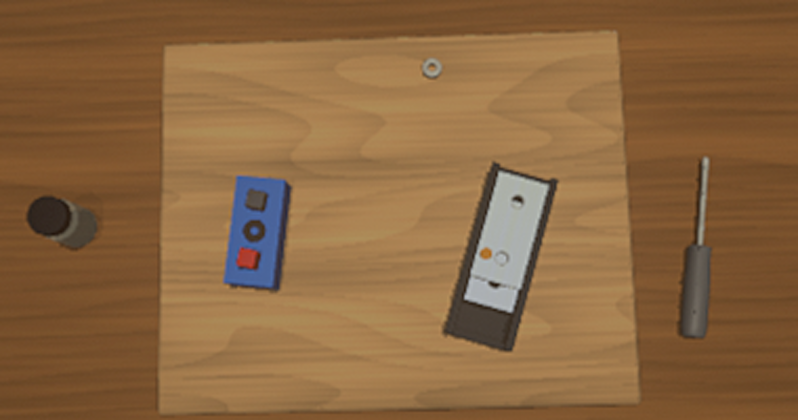

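The top view (2.1× crop) shows the drift's red head at (248,258) and the kingpin at (256,199) in the holder. The upper pad's pin hole is at (501,258) and its bolt hole at (517,200). A sliver of the lower pad's hole shows at the pad's edge, around (494,283).

View pics/v2.png

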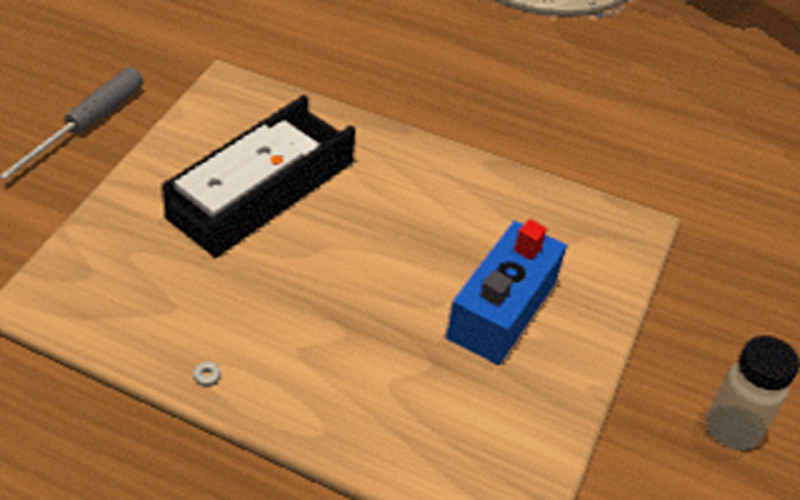

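Drift is nearest the robot in the holder, kingpin beyond it. I'll move above the drift for a close look.

Emit:
{"op": "drive_tool", "data": {
  "commands": "0.27 -0.26 0 0 0 0.014 100;0.27 -0.26 0 0 0 0.014 100;0.27 -0.26 0 0 0 0.014 100;0.27 -0.26 0 0 0 0.014 100;0.27 -0.26 0 0 0 0.014 100;0.27 -0.26 0 0 0 0.014 100;0.27 -0.26 0 0 0 0.014 100;0.27 -0.26 0 0 0 0.014 100;0.27 -0.26 0 0 0 0.014 100;0.27 -0.26 0 0 0 0.014 100;0.27 -0.26 0 0 0 0.014 100;0.27 -0.26 0 0 0 0.014 100;0.27 -0.26 0 0 0 0.014 100;0.27 -0.26 0 0 0 0.014 100;0 0 0 0 0 0 100;0 0 0 0 0 0 100",
  "force": 40
}}

```text
time_s: 3.23
eef_pos: [513.1, 142.3, 247.8]
ee_rot: [-0.0, 0.054, 0.999, 0.0]
force: [0.2, 0.8, 0.1]
grip_width: 1.0
grip_force: 0.0
```

```bash
python3 - <<'E'
from h import *
s=sense();c=capture('wrist');print(s['time_s'],s['eef_pos'],s['ee_rot'])
cv2.imwrite('pics/v3.png',c['pixels'])
for n in ['drift','kingpin','holder']: 
  print(n,[(np.round(b['position'],1),round(b['confidence'],2),np.round(px2z(c,s,b['position'],80),0)) for b in boxes_of(c,n)[:2]])
E
```

```text
3.2333 [513.08418598 142.314508   247.82687236] [-3.57554341e-04  5.37650261e-02  9.98553551e-01  4.85134815e-06]
drift [(array([100.1, 227.9]), 0.52, array([535., -96.,  80.]))]
kingpin [(array([318.6, 243.2]), 0.71, array([578., 137.,  80.]))]
holder [(array([317.5, 207.5]), 0.77, array([537., 141.,  80.])), (array([321.7, 195. ]), 0.43, array([523., 146.,  80.]))]
```

View pics/v3.png

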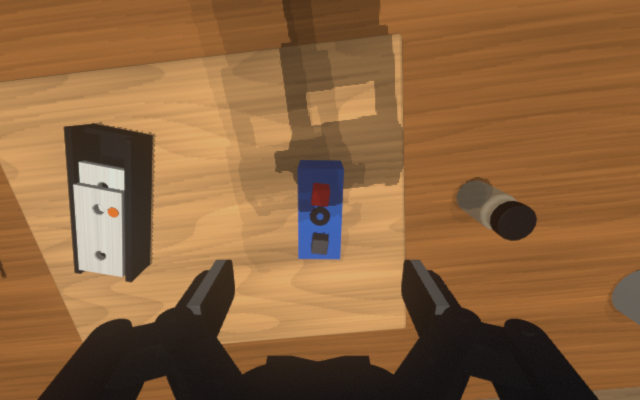

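The wrist view shows the drift at (321,193), the kingpin at (319,243), the pad's pin hole at about (98,209) with the dot at (113,212), and the bolt hole at (100,256). I'll triangulate the red head and the orange dot across the cameras to get heights.

```bash
cat >> h.py <<'E'
def tri(obs):
    A=np.zeros((3,3));b=np.zeros(3);L=[]
    for c,s,px in obs:
        M,p=pose(c,s);d=M@np.array([(px[0]-c['cx'])/f(c),(px[1]-c['cy'])/f(c),1.]);d/=np.linalg.norm(d)
        Q=np.eye(3)-np.outer(d,d);A+=Q;b+=Q@p;L.append((Q,p))
    X=np.linalg.solve(A,b);return X,[round(float(np.linalg.norm(Q@(X-p))),1) for Q,p in L]
def blob(c,kind):
    h=cv2.cvtColor(c['pixels'],cv2.COLOR_BGR2HSV);H,S,V=[h[...,i].astype(int) for i in range(3)]
    if kind=='red': m=((H<6)|(H>172))&(S>190)&(V>60)
    if kind=='orange': m=(H>=8)&(H<=17)&(S>200)&(V>170)
    if kind=='blue': m=(H>100)&(H<130)&(S>120)&(V>50)
    n,l,st,ce=cv2.connectedComponentsWithStats(m.astype(np.uint8))
    k=1+np.argsort(-st[1:,4])[:2]
    return [(st[j,4],np.round(ce[j],1)) for j in k],l,k
E
python3 - <<'E'
from h import *
s=sense();C={n:capture(n) for n in['top','scene','wrist']}
for k in['red','orange']:
    o=[]
    for n,c in C.items():
        b=blob(c,k)[0];print(k,n,b)
        if b:o.append((c,s,b[0][1]))
    print(tri(o))
c=C['wrist'];_,l,k=blob(c,'blue')
i=c['pixels'][145:285,40:360];cv2.imwrite('pics/v4.png',cv2.resize(i,None,fx=2.5,fy=2.5,interpolation=cv2.INTER_CUBIC))
E
```

```text
red top []
red scene [(np.int32(3781), array([303.1,  24.5])), (np.int32(125), array([411.7, 205.2]))]
red wrist [(np.int32(6), array([313., 194.])), (np.int32(3), array([314. , 196.7]))]
(array([488.76313001,  28.4834066 , 386.85055314]), [139.5, 139.5])
orange top [(np.int32(1), array([363., 230.]))]
orange scene [(np.int32(155), array([634.9, 204.4])), (np.int32(9), array([310.4, 173.7]))]
orange wrist [(np.int32(31), array([111.4, 212. ]))]
(array([521.28890401, 161.9137919 , 342.83860246]), [242.0, 294.0, 89.5])
```

View pics/v4.png

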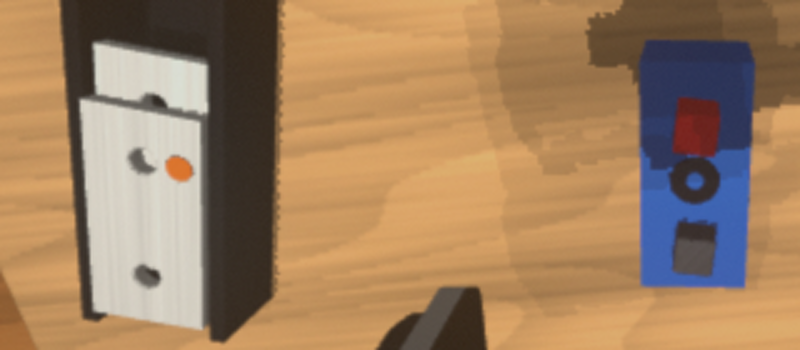

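```bash
python3 - <<'E'
from h import *
s=sense();T,S,W=[capture(n) for n in['top','scene','wrist']]
print('dot',tri([(T,s,(361.4,231)),(S,s,(310.6,173.9)),(W,s,(111.5,212.1))]))
print('head',tri([(T,s,(248.1,232.9)),(S,s,(411.8,205.3)),(W,s,(318.8,195.8))]))
# board corners: v1 TL(165,45) TR(617,32) ; wrist right-top corner (401,36); 
w=lambda x,y:(40+x/2.5,145+y/2.5)
for zb in (12,16,20,24):
  print(zb,'drift',px2z(W,s,(319.2,199.4),zb+74)[:2].round(1),'king',px2z(W,s,(318,247.8),zb+66)[:2].round(1),'pin',px2z(W,s,w(143,160),zb+46)[:2].round(1),'bolt',px2z(W,s,w(148,276),zb+46)[:2].round(1),
   'holder corners',[px2z(W,s,w(*p),zb+48)[:2].round(1).tolist() for p in((641,62),(755,62),(745,287),(640,286))])
  print('   top: drift',px2z(T,s,(248.1,232.9),zb+70)[:2].round(1),'king',px2z(T,s,(251.9,204.8),zb+62)[:2].round(1),'pin',px2z(T,s,(368.6,232.9),zb+46)[:2].round(1),'bolt',px2z(T,s,(376.2,205.2),zb+46)[:2].round(1))
E
```

```text
dot (array([523.49923906, -94.0573074 ,  58.60384125]), [1.7, 0.9, 1.6])
head (array([523.53638746, 143.64377735,  75.81344257]), [1.7, 0.2, 1.8])
12 drift [525.  145.5] king [584.5 138.1] pin [ 519.7 -108.7] bolt [ 577.9 -126.9] holder corners [[497.5, 123.6], [502.6, 172.8], [612.6, 159.5], [606.8, 109.2]]
   top: drift [522.3 140.9] king [582.4 134.4] pin [ 518.2 -110.6] bolt [ 577.  -129.1]
16 drift [523.7 145.6] king [582.4 138.3] pin [ 518.5 -105.4] bolt [ 576.  -123.4] holder corners [[496.6, 124.0], [501.6, 172.6], [610.2, 159.4], [604.5, 109.7]]
   top: drift [521.9 140.3] king [581.8 133.7] pin [ 517.9 -110.2] bolt [ 576.4 -128.7]
20 drift [522.3 145.8] king [580.3 138.6] pin [ 517.4 -102.1] bolt [ 574.2 -119.8] holder corners [[495.7, 124.4], [500.7, 172.3], [607.9, 159.4], [602.3, 110.3]]
   top: drift [521.5 139.6] king [581.1 133.1] pin [ 517.5 -109.9] bolt [ 575.8 -128.3]
24 drift [521.  145.9] king [578.2 138.8] pin [516.2 -98.7] bolt [ 572.3 -116.3] holder corners [[494.8, 124.8], [499.7, 172.1], [605.5, 159.3], [600.0, 110.9]]
   top: drift [521.1 138.9] king [580.5 132.4] pin [ 517.1 -109.6] bolt [ 575.2 -127.9]
```

Emit:
{"op": "drive_tool", "data": {
  "commands": "0.03 0.01 -0.33 0 0 0 100;0.03 0.0 -0.33 0 0 0 100;0.03 0 -0.33 0 0 0 100;0.01 0 -0.33 0 0 0 100;0 0 -0.2 0 0 0 100;0 0 -0.13 0 0 0 100;0 0 0 0 0 0 100;0 0 0 0 0 0 100"
}}

```text
time_s: 4.4
eef_pos: [522.3, 144.6, 83.4]
ee_rot: [-0.0, 0.052, 0.999, -0.0]
force: [-0.1, -0.2, -0.1]
grip_width: 1.001
grip_force: 0.0
```

```bash
python3 - <<'E'
from h import *
s=sense();c=capture('wrist');print(s['time_s'],s['eef_pos'],s['force'])
cv2.imwrite('pics/v5.png',c['pixels'])
E
```

```text
4.4 [522.33408652 144.59808724  83.37391064] [-0.09373307 -0.23446162 -0.06831785]
```

View pics/v5.png

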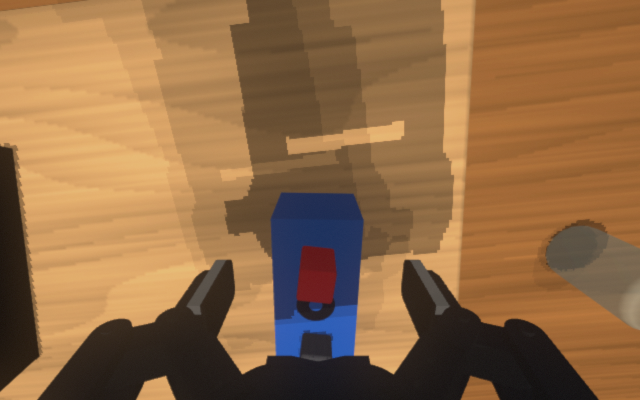

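The red head is between the open pads, its top face about (300–336, 266–303). I'll check its centre against the TCP while closing.

```bash
python3 - <<'E'
from h import *
s=sense();c=capture('wrist')
for z in(85,88): print(px2z(c,s,(317,284),z), px2z(c,s,(316,350),z-8))
h=cv2.cvtColor(c['pixels'],cv2.COLOR_BGR2HSV)
for r in range(244,310,4): print(r,c['pixels'][r,318].tolist(),end=' ')
E
```

```text
[524.91894832 145.13360408  85.        ] [574.53648192 139.29134623  77.        ]
[522.85588568 145.35790281  88.        ] [571.47441998 139.63439725  80.        ]
244 [89, 49, 40] 248 [26, 24, 97] 252 [26, 25, 97] 256 [25, 24, 97] 260 [26, 24, 97] 264 [26, 25, 98] 268 [28, 26, 101] 272 [29, 28, 111] 276 [30, 29, 111] 280 [30, 29, 112] 284 [29, 28, 112] 288 [32, 29, 113] 292 [31, 28, 112] 296 [33, 30, 112] 300 [59, 38, 78] 304 [96, 52, 38] 308 [101, 58, 42]
```

Emit:
{"op": "drive_tool", "data": {
  "commands": "0.01 0 -0.02 0 0 0 0;0 0 0 0 0 0 0;0 0 0 0 0 0 0;0 0 0 0 0 0 0;0 0 0 0 0 0 0;0 0 0 0 0 0 0;0 0 0 0 0 0 0;0 0 0 0 0 0 0;0 0 0 0 0 0 0;0 0 0 0 0 0 0",
  "force": 60
}}

```text
time_s: 5.33
eef_pos: [523.6, 144.5, 81.7]
ee_rot: [0.0, 0.052, 0.999, 0.0]
force: [-1.3, -0.5, 5.5]
grip_width: 0.198
grip_force: 59.0
```

Emit:
{"op": "drive_tool", "data": {
  "commands": "0 0 0.15 0 0 0 0;0 0 0.3 0 0 0 0;0 0 0.25 0 0 0 0;0 0 0 0 0 0 0;0 -0.3 0 0 0 -0.032 0;0 -0.32 0 0 0 -0.032 0;0 -0.32 0 0 0 -0.032 0;-0.01 -0.32 0 0 0 -0.032 0;-0.01 -0.32 0 0 0 -0.032 0;-0.01 -0.32 0 0 0 -0.032 0;-0.01 -0.32 0 0 0 -0.032 0;-0.01 -0.32 0 0 0 -0.032 0;0 0 -0.1 0 0 0 0;0 0 0 0 0 0 0;0 0 0 0 0 0 0"
}}

```text
time_s: 6.58
eef_pos: [517.8, -108.9, 140.4]
ee_rot: [-0.001, 0.152, 0.988, 0.0]
force: [0.0, 0.6, -0.9]
grip_width: 0.196
grip_force: 59.3
```

```bash
python3 - <<'E'
from h import *
s=sense();c=capture('wrist');print(s['time_s'],s['eef_pos'],s['ee_rot'],s['force'],s['wrist_torque'])
i=c['pixels'][130:400,150:490];cv2.imwrite('pics/v6.png',cv2.resize(i,None,fx=2.2,fy=2.2,interpolation=cv2.INTER_CUBIC))
E
```

```text
6.5833 [ 517.8279902  -108.93910087  140.35907195] [-1.11615737e-03  1.52353763e-01  9.88325307e-01  4.15436246e-04] [ 0.02774005  0.64528153 -0.85897755] [0.00405858 0.05504538 0.01001882]
```

View pics/v6.png

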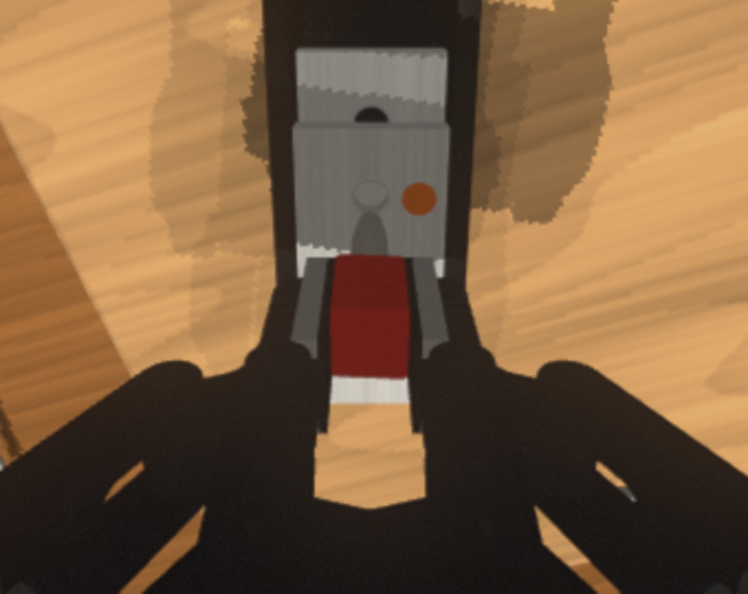

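The close view (2.2×) shows the shank below the head with its tip at about (370,212). The upper pin hole is at (371,194), and the lower hole's half arc is at (371,107–122), centre near row 122.

```bash
python3 - <<'E'
from h import *
s=sense();c=capture('wrist')
g=lambda x,y:(150+x/2.2,130+y/2.2)
u=np.array([np.cos(np.radians(-17.5)),np.sin(np.radians(-17.5)),0])
for zb in(12,14):
  h=px2z(c,s,g(371,194),zb+46);l=px2z(c,s,g(371,122),zb+38);e=px2z(c,s,g(371,124),zb+46)
  w=[px2z(c,s,g(*p),zb+46) for p in((294,126),(449,126))]
  print(zb,'hole',h.round(1),'lower',l.round(1),'offset',((h-l)@u).round(1),'edge-hole',((h-e)@u).round(1),'padwidth',np.linalg.norm(w[1]-w[0]).round(1),'yaw',np.degrees(np.arctan2(*(w[1]-w[0])[1::-1])).round(1))
# tip
p=np.array(s['eef_pos'])
for d in(56,59,62):
  q=proj(c,s,p-[0,0,d]);print('tip px crop',d,((q-[150,130])*2.2).round(0))
E
```

```text
12 hole [ 519.5 -107.2   58. ] lower [ 497.  -100.1   50. ] offset 23.6 edge-hole 25.2 padwidth 51.7 yaw 72.5
14 hole [ 518.7 -107.    60. ] lower [ 496.4 -100.    52. ] offset 23.3 edge-hole 24.9 padwidth 51.2 yaw 72.5
tip px crop 56 [366. 225.]
tip px crop 59 [366. 221.]
tip px crop 62 [366. 217.]
```

Emit:
{"op": "drive_tool", "data": {
  "commands": "0.01 0.004 -0.1 0 0 0 0;0 0 -0.1 0 0 0 0;0 0 -0.05 0 0 0 0;0 0 -0.02 0 0 0 0;0 0 0 0 0 0 0"
}}

```text
time_s: 7.1
eef_pos: [519.1, -108.8, 113.5]
ee_rot: [-0.001, 0.152, 0.988, 0.0]
force: [-0.1, -0.1, -0.3]
grip_width: 0.196
grip_force: 59.3
```

Emit:
{"op": "drive_tool", "data": {
  "commands": "0 0 -0.01 0 0 0 0;0 0 -0.01 0 0 0 0;0 0 -0.01 0 0 0 0;0 0 -0.005 0 0 0 0;0 0 0 0 0 0 0"
}}

```text
time_s: 7.52
eef_pos: [519.4, -109.1, 110.8]
ee_rot: [0.0, 0.152, 0.988, -0.0]
force: [-0.1, 0.5, -0.7]
grip_width: 0.198
grip_force: 59.3
```

Emit:
{"op": "drive_tool", "data": {
  "commands": "0 0 -0.01 0 0 0 0;0 0 -0.01 0 0 0 0;0 0 0 0 0 0 0"
}}

```text
time_s: 7.77
eef_pos: [519.4, -109.1, 108.8]
ee_rot: [0.0, 0.152, 0.988, -0.0]
force: [0.4, 0.4, 0.9]
grip_width: 0.199
grip_force: 59.4
```

```bash
python3 - <<'E'
from h import *
s=sense();c=capture('wrist');print(s['time_s'],s['eef_pos'],s['force'],s['wrist_torque'])
i=c['pixels'][130:400,150:490];cv2.imwrite('pics/v7.png',cv2.resize(i,None,fx=2.2,fy=2.2,interpolation=cv2.INTER_CUBIC))
E
```

```text
7.7667 [ 519.44393774 -109.13655796  108.77935968] [0.44037845 0.37932495 0.90981195] [-0.00376353  0.00086637 -0.00306274]
```

View pics/v7.png

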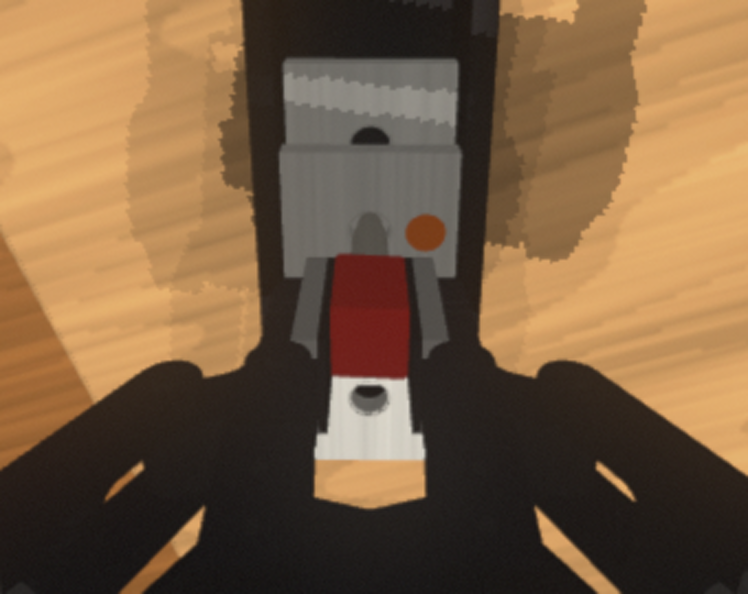

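The image is consistent with the tip inside the upper hole. I'll press gently to feel for the lower pad.

Emit:
{"op": "drive_tool", "data": {
  "commands": "0 0 -0.01 0 0 0 0;0 0 -0.01 0 0 0 0;0 0 0 0 0 0 0"
}}

```text
time_s: 8.07
eef_pos: [519.5, -109.2, 106.9]
ee_rot: [0.0, 0.152, 0.988, -0.0]
force: [0.3, 0.0, 4.1]
grip_width: 0.201
grip_force: 59.7
```

Contact with the lower pad is about 4 N. Next I drag toward the cradle's −x.

Emit:
{"op": "drive_tool", "data": {
  "commands": "-0.019 0.006 0 0 0 0 0;-0.019 0.006 0 0 0 0 0;-0.019 0.006 0 0 0 0 0;-0.019 0.006 0 0 0 0 0;-0.019 0.006 0 0 0 0 0;-0.019 0.006 0 0 0 0 0;-0.019 0.006 0 0 0 0 0;0 0 0 0 0 0 0"
}}

```text
time_s: 8.73
eef_pos: [505.8, -104.8, 106.9]
ee_rot: [-0.0, 0.152, 0.988, -0.0]
force: [2.0, -0.6, 4.0]
grip_width: 0.198
grip_force: 59.8
```

```bash
python3 - <<'E'
from h import *
s=sense();c=capture('wrist');print(s['time_s'],s['eef_pos'],s['force'],s['wrist_torque'])
i=c['pixels'][130:400,150:490];cv2.imwrite('pics/v8.png',cv2.resize(i,None,fx=2.2,fy=2.2,interpolation=cv2.INTER_CUBIC))
E
```

```text
8.7333 [ 505.81316322 -104.81102269  106.87466069] [ 2.01015208 -0.6462614   4.00945753] [-0.19260915 -0.55577119  0.03275245]
```

View pics/v8.png

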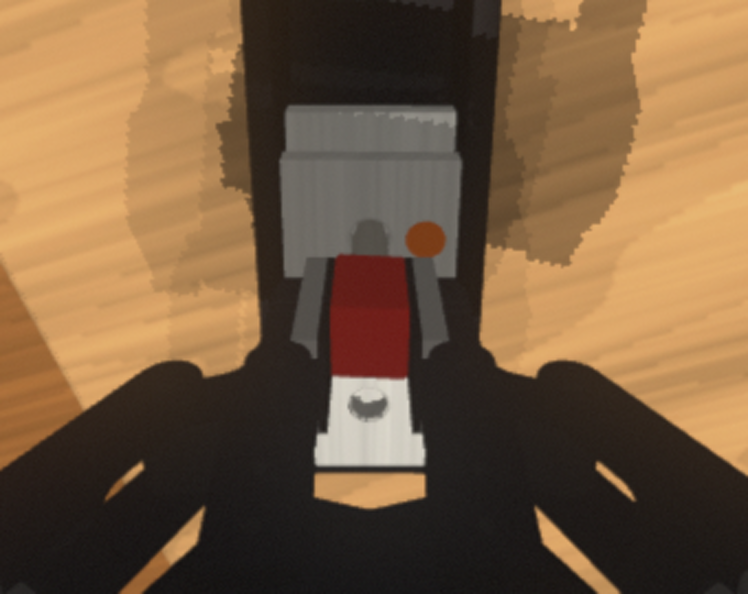

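The pad follows the drift, with the lower hole now covered. Continuing in finer steps.

Emit:
{"op": "drive_tool", "data": {
  "commands": "-0.0115 0.0036 0 0 0 0 0;-0.0115 0.0036 0 0 0 0 0;-0.0115 0.0036 0 0 0 0 0;-0.0115 0.0036 0 0 0 0 0;-0.0115 0.0036 0 0 0 0 0;0 0 0 0 0 0 0"
}}

```text
time_s: 9.28
eef_pos: [500.1, -103.0, 106.8]
ee_rot: [-0.0, 0.152, 0.988, 0.0]
force: [2.8, -0.2, 3.3]
grip_width: 0.2
grip_force: 59.8
```

Emit:
{"op": "drive_tool", "data": {
  "commands": "-0.0095 0.003 0 0 0 0 0;-0.0095 0.003 0 0 0 0 0;0 0 0 0 0 0 0"
}}

```text
time_s: 9.53
eef_pos: [497.8, -102.2, 106.4]
ee_rot: [-0.001, 0.152, 0.988, 0.0]
force: [1.5, -0.4, -0.0]
grip_width: 0.198
grip_force: 59.5
```

Force dropped to zero, so the tip is over the hidden hole. Next I centre and descend.

Emit:
{"op": "drive_tool", "data": {
  "commands": "-0.0095 0.003 -0.01 0 0 0 0;-0.005 0.0015 -0.01 0 0 0 0;0 0 -0.01 0 0 0 0;0 0 0 0 0 0 0"
}}

```text
time_s: 9.87
eef_pos: [496.5, -101.8, 103.2]
ee_rot: [-0.001, 0.152, 0.988, 0.0]
force: [0.9, -0.1, -0.9]
grip_width: 0.198
grip_force: 59.4
```

Emit:
{"op": "drive_tool", "data": {
  "commands": "0 0 -0.015 0 0 0 0;0 0 -0.015 0 0 0 0;0 0 0 0 0 0 0"
}}

```text
time_s: 10.12
eef_pos: [496.7, -101.9, 100.3]
ee_rot: [-0.001, 0.152, 0.988, 0.0]
force: [0.8, -0.6, -0.1]
grip_width: 0.196
grip_force: 59.3
```

Emit:
{"op": "drive_tool", "data": {
  "commands": "0 0 -0.015 0 0 0 0;0 0 -0.015 0 0 0 0;0 0 0 0 0 0 0"
}}

```text
time_s: 10.37
eef_pos: [496.7, -101.9, 97.4]
ee_rot: [-0.0, 0.152, 0.988, 0.0]
force: [0.3, -0.3, -0.8]
grip_width: 0.197
grip_force: 59.3
```

Emit:
{"op": "drive_tool", "data": {
  "commands": "0 0 -0.015 0 0 0 0;0 0 -0.015 0 0 0 0;0 0 0 0 0 0 0"
}}

```text
time_s: 10.62
eef_pos: [496.8, -102.0, 94.5]
ee_rot: [-0.0, 0.152, 0.988, 0.0]
force: [-0.7, 0.5, -0.7]
grip_width: 0.199
grip_force: 59.3
```

Emit:
{"op": "drive_tool", "data": {
  "commands": "0 0 -0.02 0 0 0 0;0 0 -0.02 0 0 0 0;0 0 -0.02 0 0 0 0;0 0 0 0 0 0 0"
}}

```text
time_s: 10.95
eef_pos: [496.8, -102.0, 88.3]
ee_rot: [-0.0, 0.152, 0.988, 0.0]
force: [0.2, 0.1, -0.8]
grip_width: 0.202
grip_force: 59.3
```

Emit:
{"op": "drive_tool", "data": {
  "commands": "0 0 -0.02 0 0 0 0;0 0 -0.02 0 0 0 0;0 0 -0.02 0 0 0 0;0 0 0 0 0 0 0"
}}

```text
time_s: 11.28
eef_pos: [496.8, -102.0, 82.4]
ee_rot: [-0.0, 0.152, 0.988, 0.0]
force: [0.3, 0.6, -0.9]
grip_width: 0.201
grip_force: 59.3
```

Emit:
{"op": "drive_tool", "data": {
  "commands": "0 0 -0.02 0 0 0 0;0 0 -0.01 0 0 0 0;0 0 -0.01 0 0 0 0;0 0 0 0 0 0 0"
}}

```text
time_s: 11.62
eef_pos: [497.0, -102.0, 78.7]
ee_rot: [-0.0, 0.152, 0.988, -0.0]
force: [-1.5, 0.3, 1.1]
grip_width: 0.198
grip_force: 59.5
```

Emit:
{"op": "drive_tool", "data": {
  "commands": "0 0 -0.008 0 0 0 0;0 0 -0.007 0 0 0 0;0 0 0 0 0 0 0"
}}

```text
time_s: 11.87
eef_pos: [497.0, -102.0, 77.4]
ee_rot: [0.0, 0.152, 0.988, -0.0]
force: [-2.2, 0.3, 3.4]
grip_width: 0.197
grip_force: 59.7
```

Emit:
{"op": "drive_tool", "data": {
  "commands": "0 0 0 0 0 0 100;0 0 0 0 0 0 100;0 0 0 0 0 0 100;0 0 0 0 0 0 100;0 0 0 0 0 0 100;0 0 0 0 0 0 100;0 0 0 0 0 0 100;0 0 0.2 0 0 0 100;0 0 0.3 0 0 0 100;0 0 0.3 0 0 0 100;0 0 0.2 0 0 0 100;0 0 0 0 0 0 100"
}}

```text
time_s: 12.87
eef_pos: [498.5, -102.7, 181.4]
ee_rot: [0.004, 0.152, 0.988, -0.001]
force: [0.2, -0.3, 1.4]
grip_width: 0.998
grip_force: 0.0
```

```bash
python3 - <<'E'
from h import *
s=sense();c=capture('wrist');print(s['time_s'],s['eef_pos'],s['ee_rot'],s['force'],s['wrist_torque'])
i=c['pixels'][130:400,150:490];cv2.imwrite('pics/v9.png',cv2.resize(i,None,fx=2.2,fy=2.2,interpolation=cv2.INTER_CUBIC))
E
```

```text
12.8667 [ 498.51796156 -102.65950681  181.40226958] [ 0.00358927  0.15230711  0.98832617 -0.00101883] [ 0.20076721 -0.33317888  1.35753136] [-0.05762309  0.01882294  0.01702278]
```

View pics/v9.png

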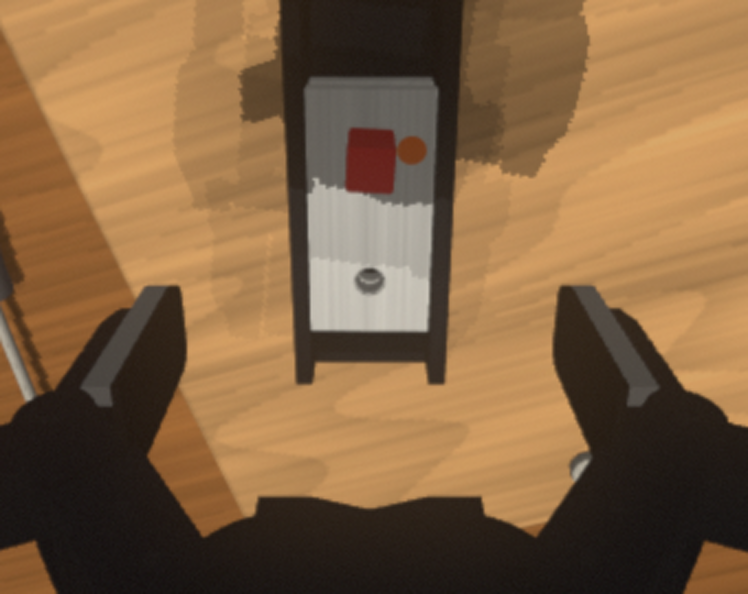

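The drift sits home, with the pads flush and the bolt hole open at crop (369,281) with concentric rims. I'll compute the bolt-hole position and look for the kingpin.

```bash
python3 - <<'E'
from h import *
s=sense();c=capture('wrist')
g=lambda x,y:(150+x/2.2,130+y/2.2)
print('bolt',px2z(c,s,g(369.5,281),57.5),'drift top',px2z(c,s,g(371,167),83.5))
E
```

```text
bolt [ 553.15573096 -118.58574473   57.5       ] drift top [494.38614627 -99.49556876  83.5       ]
```

Emit:
{"op": "drive_tool", "data": {
  "commands": "0.24 0.32 -0.05 0 0 0.032 100;0.24 0.32 -0.05 0 0 0.032 100;0.22 0.32 -0.05 0 0 0.032 100;0.1 0.35 0 0 0 0.032 100;0.05 0.35 0 0 0 0.032 100;0 0.35 0 0 0 0.032 100;0 0.38 0 0 0 0.032 100;0 0 0 0 0 0.032 100;0 0 0 0 0 0 100"
}}

```text
time_s: 13.72
eef_pos: [581.1, 138.7, 160.5]
ee_rot: [-0.001, 0.05, 0.999, -0.0]
force: [0.2, -0.7, 0.3]
grip_width: 1.0
grip_force: 0.0
```

```bash
python3 - <<'E'
from h import *
s=sense();c=capture('wrist');print(s['time_s'],s['eef_pos'],s['ee_rot'])
print([(np.round(b['position'],1),round(b['confidence'],2)) for b in boxes_of(c,'kingpin')[:2]])
h=cv2.cvtColor(c['pixels'],cv2.COLOR_BGR2HSV);H,S,V=[h[...,i].astype(int) for i in range(3)]
blue=((H>100)&(H<130)&(S>120)).astype(np.uint8)
n,l,st,ce=cv2.connectedComponentsWithStats(blue);j=1+np.argmax(st[1:,4]);print('blue',st[j],ce[j])
x,y,w,hh=st[j][:4]
sub=(S[y:y+hh,x:x+w]<110).astype(np.uint8);n,l,st2,ce2=cv2.connectedComponentsWithStats(sub)
for q in range(1,n):
  if st2[q,4]>60: print('dark',st2[q]+[x,y,0,0,0],ce2[q]+[x,y])
cx=int(c['cx']);print([(r,int(V[r,cx])) for r in range(y,min(y+hh+5,400),3)])
E
```

```text
13.7167 [581.10335567 138.7066464  160.45647722] [-1.43445404e-03  5.04590132e-02  9.98725091e-01 -1.51670934e-04]
[(array([315.3, 217.8]), 0.87), (array([ 51.5, 148.1]), 0.45)]
blue [ 284  103   67  133 6643] [316.11275026 157.80084299]
dark [343 121   8 115 183] [347.23497268 180.91803279]
dark [301 163  29  28 567] [315.17989418 176.5696649 ]
dark [284 165   4  71 104] [284.39423077 207.75961538]
dark [302 202  26  31 701] [314.89871612 217.42938659]
[(103, 106), (106, 166), (109, 165), (112, 165), (115, 167), (118, 165), (121, 167), (124, 189), (127, 179), (130, 189), (133, 192), (136, 126), (139, 99), (142, 77), (145, 79), (148, 106), (151, 111), (154, 110), (157, 109), (160, 90), (163, 39), (166, 30), (169, 30), (172, 53), (175, 87), (178, 86), (181, 77), (184, 30), (187, 29), (190, 35), (193, 86), (196, 85), (199, 85), (202, 82), (205, 43), (208, 44), (211, 45), (214, 48), (217, 50), (220, 51), (223, 50), (226, 51), (229, 52), (232, 69), (235, 84), (238, 84)]
```

```bash
python3 - <<'E'
from h import *
s=sense();c=capture('wrist')
for z in (76,79): print(px2z(c,s,(315,220.5),z))
E
```

```text
[585.22866762 135.05841685  76.        ]
[583.99332505 135.22089221  79.        ]
```

Emit:
{"op": "drive_tool", "data": {
  "commands": "0.03 -0.027 -0.3 0 0 0 100;0 0 -0.3 0 0 0 100;0 0 -0.13 0 0 0 100;0 0 -0.07 0 0 0 100;0 0 0 0 0 0 0;0 0 0 0 0 0 0;0 0 0 0 0 0 0;0 0 0 0 0 0 0;0 0 0 0 0 0 0;0 0 0 0 0 0 0;0 0 0 0 0 0 0;0 0 0 0 0 0 0;0 0 0 0 0 0 0;0 0 0 0 0 0 0",
  "force": 60
}}

```text
time_s: 15.03
eef_pos: [585.3, 134.4, 83.2]
ee_rot: [0.001, 0.052, 0.999, 0.0]
force: [-1.5, 1.0, 6.2]
grip_width: 0.193
grip_force: 59.4
```

Emit:
{"op": "drive_tool", "data": {
  "commands": "0 0 0.15 0 0 0 0;0 0 0.3 0 0 0 0;0 0 0.2 0 0 0 0;0 0 0 0 0 0 0;-0.04 -0.3 0 0 0 -0.032 0;-0.04 -0.32 0 0 0 -0.032 0;-0.04 -0.32 0 0 0 -0.032 0;-0.04 -0.32 0 0 0 -0.032 0;-0.04 -0.32 0 0 0 -0.032 0;-0.04 -0.32 0 0 0 -0.032 0;-0.04 -0.32 0 0 0 -0.032 0;-0.036 -0.32 0 0 0 -0.032 0;0 0 -0.1 0 0 0 0;0 0 0 0 0 0 0;0 0 0 0 0 0 0"
}}

```text
time_s: 16.28
eef_pos: [552.9, -119.1, 136.4]
ee_rot: [-0.001, 0.152, 0.988, 0.0]
force: [0.1, -0.0, -0.7]
grip_width: 0.191
grip_force: 59.4
```

```bash
python3 - <<'E'
from h import *
s=sense();c=capture('wrist');print(s['time_s'],s['eef_pos'],s['ee_rot'],s['force'],s['wrist_torque'])
i=c['pixels'][130:400,150:490];cv2.imwrite('pics/v10.png',cv2.resize(i,None,fx=2.2,fy=2.2,interpolation=cv2.INTER_CUBIC))
p=np.array(s['eef_pos'])
for q in (p-[0,0,57],[553.7,-119.5,57.5]): print(((proj(c,s,q)-[150,130])*2.2).round(0))
E
```

```text
16.2833 [ 552.94432748 -119.11727051  136.43858923] [-9.68478329e-04  1.52295075e-01  9.88334524e-01  3.74540957e-04] [ 0.1042677  -0.0198711  -0.67097519] [-0.0117936   0.02797407 -0.06148007]
[366. 223.]
[365. 199.]
```

View pics/v10.png

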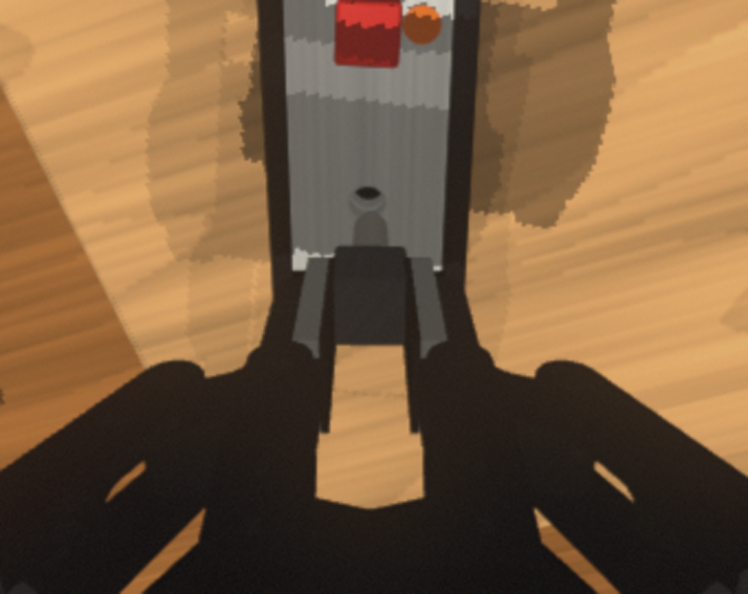

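The kingpin is held straight, its tip's far edge at (371,211). The bolt hole is at (368,200) on the pad, and the drift is at the top with its head down on the pad.

```bash
python3 - <<'E'
from h import *
s=sense();c=capture('wrist')
g=lambda x,y:(150+x/2.2,130+y/2.2)
u=np.array([.954,-.301,0]);v=np.array([.301,.954,0])
a=px2z(c,s,g(367.5,199.5),57.5)
for r in(218,221):
  for z in (78,81):
    b=px2z(c,s,g(370.5,r),z);d=a-b;print(r,z,d.round(1),'u',(d@u).round(1),'v',(d@v).round(1))
E
```

```text
218 78 [  1.9  -1.6 -20.5] u 2.3 v -1.0
218 81 [  3.2  -2.  -23.5] u 3.7 v -1.0
221 78 [  1.   -1.3 -20.5] u 1.3 v -1.0
221 81 [  2.3  -1.7 -23.5] u 2.7 v -1.0
```

Emit:
{"op": "drive_tool", "data": {
  "commands": "0.012 -0.013 -0.08 0 0 0 0;0 0 -0.08 0 0 0 0;0 0 -0.03 0 0 0 0;0 0 -0.02 0 0 0 0;0 0 -0.02 0 0 0 0;0 0 -0.015 0 0 0 0;0 0 0 0 0 0 0"
}}

```text
time_s: 16.97
eef_pos: [554.5, -121.0, 112.6]
ee_rot: [-0.0, 0.152, 0.988, 0.0]
force: [-0.0, -0.6, -0.8]
grip_width: 0.191
grip_force: 59.5
```

Emit:
{"op": "drive_tool", "data": {
  "commands": "0 0.003 -0.015 0 0 0 0;0 0 -0.015 0 0 0 0;0 0 -0.01 0 0 0 0;0 0 0 0 0 0 0"
}}

```text
time_s: 17.3
eef_pos: [554.7, -120.8, 108.8]
ee_rot: [0.0, 0.152, 0.988, -0.0]
force: [0.0, 0.0, -1.0]
grip_width: 0.191
grip_force: 59.5
```

Emit:
{"op": "drive_tool", "data": {
  "commands": "0 0 -0.01 0 0 0 0;0 0 -0.01 0 0 0 0;0 0 -0.01 0 0 0 0;0 0 0 0 0 0 0"
}}

```text
time_s: 17.63
eef_pos: [554.8, -120.9, 105.8]
ee_rot: [0.0, 0.152, 0.988, -0.0]
force: [1.4, -0.3, 0.1]
grip_width: 0.194
grip_force: 59.6
```

Emit:
{"op": "drive_tool", "data": {
  "commands": "0.006 -0.002 -0.005 0 0 0 0;0 0 -0.01 0 0 0 0;0 0 -0.01 0 0 0 0;0 0 0 0 0 0 0"
}}

```text
time_s: 17.97
eef_pos: [555.0, -120.9, 103.0]
ee_rot: [-0.0, 0.152, 0.988, 0.0]
force: [0.6, -0.4, -0.3]
grip_width: 0.19
grip_force: 59.5
```

Emit:
{"op": "drive_tool", "data": {
  "commands": "0.003 -0.001 -0.01 0 0 0 0;0 0 -0.015 0 0 0 0;0 0 -0.015 0 0 0 0;0 0 0 0 0 0 0"
}}

```text
time_s: 18.3
eef_pos: [555.2, -120.9, 98.8]
ee_rot: [-0.0, 0.152, 0.988, 0.0]
force: [1.7, -0.5, -1.4]
grip_width: 0.189
grip_force: 59.5
```

Emit:
{"op": "drive_tool", "data": {
  "commands": "0.006 -0.002 -0.01 0 0 0 0;0 0 -0.02 0 0 0 0;0 0 -0.02 0 0 0 0;0 0 0 0 0 0 0"
}}

```text
time_s: 18.63
eef_pos: [555.9, -121.2, 93.8]
ee_rot: [-0.0, 0.152, 0.988, 0.0]
force: [0.3, -0.5, -1.6]
grip_width: 0.191
grip_force: 59.5
```

Emit:
{"op": "drive_tool", "data": {
  "commands": "0 0 -0.02 0 0 0 0;0 0 -0.02 0 0 0 0;0 0 -0.02 0 0 0 0;0 0 -0.01 0 0 0 0;0 0 0 0 0 0 0"
}}

```text
time_s: 19.05
eef_pos: [556.0, -121.2, 87.0]
ee_rot: [-0.0, 0.152, 0.988, 0.0]
force: [-0.1, -0.6, -1.0]
grip_width: 0.19
grip_force: 59.5
```

Home is expected near TCP z ≈ 79–80.

Emit:
{"op": "drive_tool", "data": {
  "commands": "0 0 -0.02 0 0 0 0;0 0 -0.015 0 0 0 0;0 0 -0.01 0 0 0 0;0 0 -0.01 0 0 0 0;0 0 0 0 0 0 0"
}}

```text
time_s: 19.47
eef_pos: [556.0, -121.2, 81.6]
ee_rot: [-0.0, 0.152, 0.988, 0.0]
force: [0.3, 1.0, -0.4]
grip_width: 0.191
grip_force: 59.5
```

Emit:
{"op": "drive_tool", "data": {
  "commands": "0 0 -0.01 0 0 0 0;0 0 -0.01 0 0 0 0;0 0 0 0 0 0 0"
}}

```text
time_s: 19.72
eef_pos: [556.1, -121.2, 79.8]
ee_rot: [0.0, 0.152, 0.988, 0.0]
force: [-1.1, 0.9, 1.0]
grip_width: 0.188
grip_force: 59.7
```

Emit:
{"op": "drive_tool", "data": {
  "commands": "0 0 -0.008 0 0 0 0;0 0 -0.005 0 0 0 0;0 0 0 0 0 0 0"
}}

```text
time_s: 19.97
eef_pos: [556.1, -121.2, 78.6]
ee_rot: [0.0, 0.152, 0.988, -0.0]
force: [-1.1, 1.4, 2.8]
grip_width: 0.192
grip_force: 59.9
```

Emit:
{"op": "drive_tool", "data": {
  "commands": "0 0 0 0 0 0 100;0 0 0 0 0 0 100;0 0 0 0 0 0 100;0 0 0 0 0 0 100;0 0 0 0 0 0 100;0 0 0 0 0 0 100;0 0 0 0 0 0 100;0 0 0.2 0 0 0 100;0 0 0.3 0 0 0 100;0 0 0.3 0 0 0 100;-0.2 0.06 0.2 0 0 0 100;-0.2 0.06 0 0 0 0 100;-0.1 0.03 0 0 0 0 100;0 0 0 0 0 0 100;0 0 0 0 0 0 100;0 0 0 0 0 0 100"
}}

```text
time_s: 21.3
eef_pos: [506.7, -106.5, 178.4]
ee_rot: [0.0, 0.152, 0.988, -0.0]
force: [1.1, -0.6, 0.7]
grip_width: 0.999
grip_force: 0.0
```

```bash
python3 - <<'E'
from h import *
s=sense();c=capture('wrist');print(s['time_s'],s['eef_pos'],s['force'])
for n in('drift','kingpin','bolt_hole','pin_hole'): print(n,[(np.round(b['position'],1),round(b['confidence'],2)) for b in boxes_of(c,n)[:2]])
h=cv2.cvtColor(c['pixels'],cv2.COLOR_BGR2HSV);H,S,V=[h[...,i].astype(int) for i in range(3)]
m=((H<6)|(H>174))&(S>180)&(V>50);m[:, :200]=0;m[:,440:]=0
n,l,st,ce=cv2.connectedComponentsWithStats(m.astype(np.uint8));j=1+np.argmax(st[1:,4]);print('red',st[j],ce[j])
# expected silhouettes when home, as boxes 18x18
yaw=np.radians(-17.5);u=np.array([np.cos(yaw),np.sin(yaw),0]);v=np.array([-u[1],u[0],0])
for nm,ctr,ht in(('drift',[496.8,-102,0],26),('king',[555.3,-121,0],18)):
  P=np.array([proj(c,s,np.array(ctr)+a*9*u+b*9*v+[0,0,57+k*ht]) for a in(-1,1) for b in(-1,1) for k in(0,1)])
  print(nm,'expect bbox',P.min(0).round(0),P.max(0).round(0))
  if nm=='king':
    x0,y0=(P.min(0)-8).astype(int);x1,y1=(P.max(0)+8).astype(int)
    sub=(V[y0:y1,x0:x1]<75)&(S[y0:y1,x0:x1]<110)
    n,l,st,ce=cv2.connectedComponentsWithStats(sub.astype(np.uint8))
    print([(st[q][:5]+[x0,y0,0,0,0]).tolist() for q in range(1,n) if st[q,4]>40])
    for r in range(y0,y1,4): print(r,V[r,x0:x1:3].tolist())
E
```

```text
21.3 [ 506.68389591 -106.50115529  178.44564836] [ 1.12794083 -0.61589595  0.74591744]
drift [(array([319.1, 195.5]), 0.57)]
kingpin [(array([317. , 254.7]), 0.7)]
bolt_hole [(array([318.9, 217.8]), 0.81)]
pin_hole [(array([317.9, 216. ]), 0.95)]
red [309 181  22  28 544] [319.58088235 194.45036765]
drift expect bbox [307. 179.] [330. 209.]
king expect bbox [307. 243.] [328. 271.]
[[310, 244, 19, 11, 189], [299, 276, 36, 2, 72]]
235 [182, 182, 179, 180, 182, 180, 172, 178, 182, 187, 181, 180]
239 [181, 182, 177, 179, 181, 180, 171, 179, 181, 186, 179, 179]
243 [181, 179, 177, 177, 111, 98, 96, 99, 99, 112, 118, 180]
247 [180, 178, 175, 171, 56, 54, 54, 55, 56, 55, 111, 179]
251 [184, 177, 175, 169, 56, 56, 57, 58, 58, 56, 88, 178]
255 [204, 200, 198, 158, 77, 78, 78, 77, 77, 78, 97, 183]
259 [203, 197, 198, 191, 79, 77, 78, 77, 77, 77, 119, 201]
263 [203, 196, 196, 191, 79, 84, 80, 77, 77, 76, 122, 203]
267 [203, 196, 197, 189, 84, 84, 84, 85, 83, 83, 129, 200]
271 [202, 194, 196, 196, 195, 192, 186, 191, 198, 199, 197, 200]
275 [118, 115, 114, 116, 116, 116, 112, 116, 118, 118, 116, 117]
```

```bash
python3 -c "
from rig import finish_job; print(finish_job())"
```

```text
the job is handed in; nothing more can be done
None
```

I drew the upper pad into line and put the drift fully home, then, with it left in, fitted the kingpin; the job is handed in at about 21 s, with press forces read at up to about 4 N on the stack. That both are home rests on contact height, force and a final image check, not a direct look under the heads.

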